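# Set up a cap for inspection under the angled reflector

### The job

First move the orange cap that lies on the dark grey sorting plate onto the plate's round white spot, so that it stands upright wholly on the spot. Then fold the white reflector panel down towards it about its stiff hinge until the panel is in line with the red pointer beside it, and leave it standing there. Do not shift the pointer, the other caps, the bottle or the gauge.

Things in the scene. Friction and masses are not known exactly. Their poses are not given: they have to be found in the camera images.
- plate: Fixed dark grey sorting plate, 240 (x) x 260 (y) x 12 mm thick. Origin: centre of its underside, on the table; z up. Its hinge runs along its own x axis near its +y edge. Bearing blocks at own x = -78 and +78 mm stand up to 46 mm above the table. (Away to the robot's left, near x 0.2, y 0.6 m, stands a fixed magnifier whose lens reaches to about x 0.5, y 0.45, 0.36 m high: keep clear.)
- spot (a point): Centre of the round white spot (56 mm across, painted) on the plate's top face, at plate (0, 0, 12) mm. Axes as the plate's.
- hinge (a point): Middle of the reflector's hinge axis, which runs along the plate's x axis, at plate (0, 110, 34) mm. Axes as the plate's.
- reflector (a joint): Angle (rad) of the stiff white panel: 0 = level, reaching from the hinge in the plate's -y over the plate; pi/2 = upright; more = leaning back to +y. Stops 0 and 2.1; starts at 1.45 to 1.85. Panel 140 mm wide along the hinge (centred on point hinge), 5 mm thick, free edge 130 mm from the axis, 120 g. Hinge friction 0.35 N m, no spring: it stays where left; 3 to 5 N near the edge moves it.
- reflector_edge (a point): Middle of the reflector's free edge, 130 mm from the hinge axis, midway through its 5 mm thickness (the panel is white with black edging). Its -y axis points from the hinge to the edge along the panel, its x axis along the hinge.
- pointer (a joint): Angle (rad) of the red pointer, measured about the same hinge axis and in the same way as the reflector's. It shows the wanted angle, between 0.6 and 1.0, and differs each time. It is held by friction of 1.5 N m and must not be shifted.
- pointer_tip (a point): Tip of the red pointer, a bar 6 x 9 mm that runs 80 mm out from the hinge axis, 91 mm along the plate's +x from the hinge's middle, so 20 mm clear of the panel's end. Its -y axis points from the hinge to the tip along the bar.
- cap: Orange dispensing cap that starts on the plate: body 36 mm across and 18 mm high, with a narrower closed spout 24 mm across on top, 28 mm high in all, about 30 g. Origin: centre of its underside; z up. Starts standing upright.
- spare_cap_a: Another such orange cap, on the table beside the plate; leave alone. Origin: centre of its underside.
- spare_cap_b: Another such orange cap, on the table beside the plate; leave alone. Origin: centre of its underside.
- bottle: Squat clear glass bottle on the table, 68 mm across, 85 mm high; leave alone. Origin: centre of its underside.
- gauge: Steel go-no-go plug gauge lying on the table beyond the hinge side of the plate, 106 mm long along its own x, 18 mm high; leave alone. Origin: under the middle of its grip.
There are look-alikes about, which are no part of the job. Leave any turquoise or yellow look-alike of the cap alone.

How it is judged (in metres and radians):
On the way, in this order (a step that is already met when the one before it is completed fails the run):
1. the cap stands upright on the white spot, let go, before the reflector is folded down (horizontal distance between cap and spot below 0.011 m and z of cap in the frame of spot below 0.004 m and angle between cap's own z axis and vertical below 0.1 rad and contact force between the fingers and cap below 0.2 N and value of joint reflector above 1.2 rad), for 0.2 s.
2. the reflector is folded down in line with the pointer, with the cap on the spot (angle between the y axis of reflector_edge and the y axis of pointer_tip, either way round below 0.08 rad and horizontal distance between cap and spot below 0.011 m and z of cap in the frame of spot below 0.004 m and angle between cap's own z axis and vertical below 0.1 rad), for 0.3 s.
At the end, for the whole second after the job is handed in: The cap stands upright on the plate with its centre within 11 mm of the white spot's centre; the reflector is within 0.08 rad (about 4.5 degrees) of the pointer's line; both at rest (all of step 2 and velocity of joint reflector between -0.02 and 0.02 rad/s and linear speed of cap below 0.01 m/s); the robot touches nothing.
It fails at once if the red pointer is shifted by more than 4 mm at its tip (distance of pointer_tip from where it was at the start of the episode above 0.004 m).
It fails at once if the spare cap a is shifted by more than 15 mm or tipped (distance of spare_cap_a from where it was at the start of the episode above 0.015 m or angle between spare_cap_a's own z axis and vertical above 0.3 rad).
It fails at once if the spare cap b is shifted by more than 15 mm or tipped (distance of spare_cap_b from where it was at the start of the episode above 0.015 m or angle between spare_cap_b's own z axis and vertical above 0.3 rad).
It fails at once if the bottle is shifted by more than 15 mm or tipped (distance of bottle from where it was at the start of the episode above 0.015 m or angle between bottle's own z axis and vertical above 0.3 rad).
It fails at once if the gauge is shifted by more than 15 mm or tipped (distance of gauge from where it was at the start of the episode above 0.015 m or angle between gauge's own z axis and vertical above 0.3 rad).
It also fails if it takes over 48 s, if anything falls off the work surface, if the arm or the gripper's body presses on something with over 40 N, if the wrist force passes 120 N, or if a joint passes its speed limit or range.

### The arm

A 6-joint arm with a two-finger parallel gripper is mounted at the origin on the work surface. World frame = base frame: x ahead of the robot, y to its left, z up, the work surface at z = 0. Lengths are in m, angles in degrees, forces in N, time in s.
With the tool pointing down it reaches from about 0.4 to 0.825 m from the base axis. Payload 7 kg.
Tool frame: the origin (TCP) lies midway between the tips of the shut fingers; the grasp point (between the pads) lies 19 mm behind it (r.grip_depth is the distance from the TCP to the grasp point, in m); z points along the fingers, y is the line along which they close (so a half turn about z gives the same grasp; the last joint's range is limited). The gripper opens to 88 mm and grips with 3 to 60 N. Pads are 19 mm wide; open, the fingers measure 130 mm over their backs; the gripper's body (78 mm by 193 mm) begins 47 mm behind the grasp point.
Start: joints at [16.507, 20.546, 0.682, 0, -70.136, -16.507], TCP at [0.675, -0, 0.227] pointing down, gripper open.
Joint ranges: [-176.03, 176.03], [-82.01, 121.73], [-58.28, 71.71], [-173.87, 95.51], [-174.79, -0.11], [-173.66, 173.66]. Speed limits (degrees/s): [136.94, 136.94, 172.46, 180, 180, 180].

### API

Orientations are given as [roll, pitch, yaw] about the fixed x, y, z axes, in that order (R = Rz(yaw) Ry(pitch) Rx(roll)).
In Python, from plant import r, capture, close_job, search_frame, outline_of gives the robot as it stands.
- The arm moves only by the shell command python3 -m creep 'ROWS' [FORCE]. ROWS is JSON, a list of rows, each a list of 7 numbers: the finger opening in mm, from 0 to 87.6, then the shift along the world's x, y, z in units of 25 mm (1.0 is 25 mm), then the turn, a rotation vector about the world's x, y, z in degrees. In form: [[hand, x, y, z, ax, ay, az], ...]. A call has 1 to 8 rows; each row shifts and turns the commanded pose from where the row before left it; what a row does not reach is not made up. A row lasts 1/12 s, in which the tool goes at most 41.7 mm and 7.16 degrees, less where a joint would pass 70% of its speed; a pose out of reach is approached as far as the arm can. A call is refused whole if a number of a shift passes 1 or a number of a turn 7.16, either way. A call with a gripper value outside its range is refused whole. The fingers move at their own pace and stop on an object; FORCE is the grip in N (left out, the last holds). Time passes only in rows, so rows that do not move let the fingers close. It gives the time, the measured TCP pose, the force, the opening and the grip force at its end, in the units of the state.
- r.get_state(): the state, without advancing time (a new reading comes with each control period).
- capture(name): name is "scene" or "side" or "wrist"; returns a dict with "frame" (400x640x3 uint8, red, green, blue), "K" (3x3 intrinsics, pixels), "origin" and "rotation" of the camera in the world. Camera axes: x right, y down, z forward; pixel columns grow to the right and rows downward; lengths in m; the calibration is good to about 2 mm. The wrist camera is an equidistant fisheye: a pixel r from the principal point sees the ray r / f radians off the axis. A picture is of the moment at which its call begins. There is no depth.
- close_job(): hands the job in; it is judged then, once.
Trained networks look in a picture, given as the dict that the camera call returned (one of the last four; its "shot" number tells which), for a name from the list of things; names that differ only in an ending like _2 or _b are one class to them, and where a whole thing is asked for, a point or a joint stands for the part that bears it (a point fixed in the world has none). Each returns a list of dicts, best first, with "conf" (0 to 1); they miss things now and then, are a little off and sometimes report something else, mostly with a low value. They report only what shows in the picture. A call takes as long as a camera call. They do not tell look-alikes from the thing itself.
- search_frame(picture, target): "bbox" ([left, top, right, bottom] in pixels, round what is visible of it).
- outline_of(picture, target): "region" (400x640 bool, what is visible of it) and "bbox" ([left, top, right, bottom] in pixels, round what is visible of it).
The state is a dict: "time_s": time; "joints": joint angles; "qd": joint speeds; "joint_torque": joint torques, N m; "tcp_pos": TCP position; "eef_rot": TCP orientation; "contact_force": force on the tool from outside, world axes, zero at the start; "moment": the same for the moment, N m; "gripper_width": finger opening in m; "gripper_force": force on a finger pad.
Only numpy, scipy, OpenCV 4.12 (cv2) and the standard library are available. Lean on these libraries where they do the work, as an engineer would, in place of code of your own. Each camera call takes 0.05 s, during which the arm holds its last target. There are 200 camera calls.

## Working session

There is one attempt and no reset: what is moved stays moved. The work goes in short steps, Python scripts to look and compute and a shell command to move; the robot and the scene stay as the last step left them, time stands still between calls to the robot, and variables do not carry over. Pictures are saved under pics/ and viewed, at most 10 in all, crops included, and the job is handed in when it is done.

```bash
mkdir -p pics
cat > h.py <<'E'
import numpy as np, cv2
from plant import r, capture, close_job, search_frame, outline_of
def ray(c,u,v):
    K=c["K"];d=np.array([(u-K[0][2])/K[0][0],(v-K[1][2])/K[1][1],1.])
    return np.array(c["origin"]),np.array(c["rotation"])@d
def onz(c,u,v,z):
    o,d=ray(c,u,v);return o+d*(z-o[2])/d[2]
def proj(c,P):
    q=(np.atleast_2d(P)-np.array(c["origin"]))@np.array(c["rotation"]);K=np.array(c["K"])
    p=q@K.T;return p[:,:2]/p[:,2:]
def save(n,im): cv2.imwrite("pics/"+n+".png",im[...,::-1])
E
python3 - <<'E'
from h import *
np.set_printoptions(precision=3,suppress=True)
a=capture("scene");b=capture("side")
for n,c in (("scene",a),("side",b)):
    save(n,c["frame"]);print(n,np.array(c["origin"]),np.array(c["rotation"]).tolist(),c["K"][0][0])
    for t in ("cap","plate","reflector","pointer","bottle","gauge"):
        print(t,[(np.round(x["bbox"]),round(x["conf"],2)) for x in search_frame(c,t)][:6])
E
```

```text
scene [ 1.03  -0.148  0.892] [-151.80533819622255, -0.8035121910078119, 67.06188574802329] 426.99107324733114
cap [(array([313., 252., 328., 270.]), 0.72), (array([246., 287., 264., 308.]), 0.7), (array([246., 198., 264., 218.]), 0.69), (array([273., 262., 291., 284.]), 0.58)]
plate [(array([220., 152., 360., 260.]), 0.92), (array([249., 202., 267., 217.]), 0.69)]
reflector [(array([342., 159., 354., 183.]), 0.74), (array([223., 154., 361., 257.]), 0.22)]
pointer []
bottle [(array([179., 217., 217., 252.]), 0.95), (array([376., 154., 385., 194.]), 0.51)]
gauge [(array([375., 153., 387., 191.]), 0.84)]
side [-0.003 -0.699  0.622] [-120.78328685107464, -0.5733333979971337, -38.02389814450945] 462.2054920174235
cap [(array([341., 238., 355., 255.]), 0.8), (array([365., 198., 383., 219.]), 0.63), (array([388., 216., 406., 237.]), 0.52), (array([422., 226., 436., 243.]), 0.48)]
plate [(array([248., 151., 394., 288.]), 0.94)]
reflector [(array([264., 148., 314., 220.]), 0.62)]
pointer [(array([322., 186., 334., 189.]), 0.6)]
bottle [(array([380., 246., 420., 297.]), 0.93)]
gauge [(array([254., 191., 262., 199.]), 0.62)]
```

Run:
```python
s=open('h.py').read()
s=s.replace('np.array(c["rotation"])','rot(c["rotation"])').replace('def ray','from scipy.spatial.transform import Rotation as Ro\ndef rot(e): return Ro.from_euler("xyz",e,degrees=True).as_matrix()\ndef ray',1)
open('h.py','w').write(s)
from h import *
import cv2
a=cv2.imread("pics/scene.png")[120:320,160:420];b=cv2.imread("pics/side.png")[120:310,230:460]
cv2.imwrite("pics/a1.png",cv2.resize(a,None,fx=3,fy=3,interpolation=cv2.INTER_CUBIC))
cv2.imwrite("pics/b1.png",cv2.resize(b,None,fx=3,fy=3,interpolation=cv2.INTER_CUBIC))
```

```text
(no output)
```

View pics/a1.png

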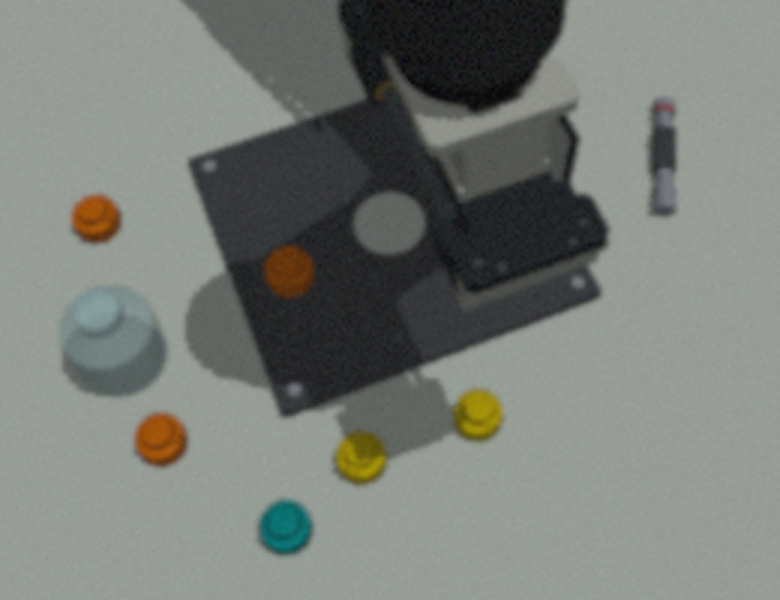

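View pics/b1.png

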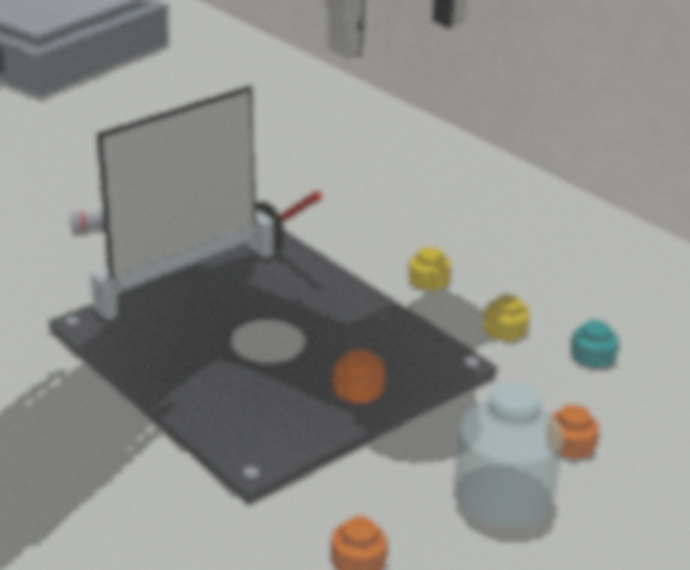

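```bash
cat > m.py <<'E'
from h import *
np.set_printoptions(precision=4,suppress=True)
from scipy.optimize import least_squares
a=capture("scene");b=capture("side")
A=[(223.7,173.3),(254.7,258.3),(360,217.7)];B=[(313.3,286.7),(247.3,228.3),(395,244)]
PA=np.array([onz(a,*p,.012) for p in A]);PB=np.array([onz(b,*p,.012) for p in B])
print(PA,PB)
print("spot",onz(a,289.7,194.3,.012),onz(b,319.3,233.7,.012))
print("cap",onz(a,256.3,210.3,.012+.014),onz(b,349.7,245.3,.012+.014))
for c in(a,b):
  print("det",[onz(c,(x["bbox"][0]+x["bbox"][2])/2,(x["bbox"][1]+x["bbox"][3])/2,.014)[:2] for x in search_frame(c,"cap")])
  print("tcp px",proj(c,[.675,0,.227]))
E
python3 m.py
```

```text
[[ 0.43   -0.137   0.012 ]
 [ 0.6668 -0.1383  0.012 ]
 [ 0.6656  0.1171  0.012 ]] [[ 0.4238 -0.1498  0.012 ]
 [ 0.4255  0.1058  0.012 ]
 [ 0.6562 -0.1478  0.012 ]]
spot [ 0.5458 -0.0102  0.012 ] [ 0.5462 -0.0136  0.012 ]
cap [ 0.5636 -0.0976  0.026 ] [ 0.5589 -0.104   0.026 ]
det [array([ 0.5517, -0.0981]), array([ 0.7225, -0.0941]), array([ 0.7505, -0.1693]), array([ 0.724 , -0.0093])]
tcp px [[314.6485 191.1077]]
det [array([ 0.716 , -0.1021]), array([ 0.7237, -0.0088]), array([ 0.7412, -0.1693]), array([ 0.573 , -0.0941])]
tcp px [[361.9301 131.9245]]
```

```bash
python3 -c "
from h import *
s=r.get_state();print(s['tcp_pos'],s['eef_rot'],s['gripper_width'],r.grip_depth)"
python3 -m creep '[[87.6,-0.9,-0.8,0,0,0,0],[87.6,-0.9,-0.8,0,0,0,0],[87.6,-0.9,-0.8,0,0,0,0],[87.6,-0.9,-0.8,0,0,0,0],[87.6,-0.95,-0.8,0,0,0,0],[87.6,0,0,0,0,0,0],[87.6,0,0,0,0,0,0]]'
cat > w.py <<'E'
import sys
from h import *
np.set_printoptions(precision=4,suppress=True)
def wray(c,u,v):
    K=c["K"];x,y=(u-K[0][2])/K[0][0],(v-K[1][2])/K[1][1];t=np.hypot(x,y)+1e-12
    return np.array(c["origin"]),rot(c["rotation"])@np.array([x/t*np.sin(t),y/t*np.sin(t),np.cos(t)])
def wonz(c,u,v,z):
    o,d=wray(c,u,v);return o+d*(z-o[2])/d[2]
if __name__=="__main__":
    c=capture("wrist");save(sys.argv[1],c["frame"]);s=r.get_state()
    print(s['tcp_pos'],s['eef_rot'],c["origin"],c["rotation"],c["K"][0][0])
    for x in outline_of(c,"cap"):
        m=cv2.moments(x["region"].astype(np.uint8));u,v=m["m10"]/m["m00"],m["m01"]/m["m00"]
        print(np.round(x["bbox"]),x["conf"],u,v,wonz(c,u,v,.03),np.median(c["frame"][x["region"]],axis=0))
E
python3 w.py w1
```

```text
[ 6.74961219e-01 -1.85940963e-05  2.26564485e-01] [ 1.79998685e+02  1.60430472e-03 -9.00001079e+01] 0.08789246267949058 0.0188
time_s: 1.48
tcp_pos: [0.5604, -0.101, 0.2274]
eef_rot: [-179.9, 0.0, -90.1]
contact_force: [0.5, 0.9, -0.7]
gripper_width: 0.0877
gripper_force: 0.0
[ 0.5613 -0.1004  0.2273] [-179.9195    0.0069  -90.0436] [ 0.5592 -0.1773  0.386 ] [163.5869   0.135  179.9503] 309.70691628693146
[181. 161. 210. 192.] 0.8 194.5712121212121 176.32272727272726 [ 0.7086 -0.1035  0.03  ] [213.  184.5  10. ]
[155. 116. 189. 139.] 0.73 172.35873015873017 126.62063492063493 [ 0.7344 -0.1667  0.03  ] [ 10. 147. 149.]
[185. 227. 212. 250.] 0.59 197.36038186157518 237.37231503579952 [ 0.7145 -0.0218  0.03  ] [198. 174.  10.]
[297. 159. 328. 195.] 0.58 314.1645408163265 177.39158163265307 [ 0.5607 -0.1006  0.03  ] [217. 109.  10.]
```

View pics/w1.png

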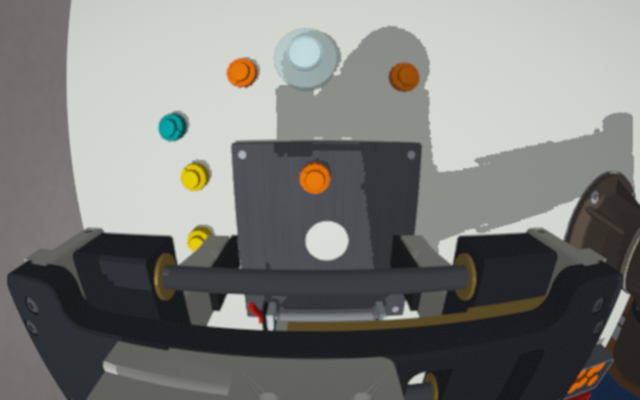

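```bash
python3 - <<'E'
from w import *
a=capture("scene")
print("bottle",onz(a,198,240,.03))
c=capture("wrist")
f=c["frame"][215:270,295:360].astype(int)
m=(f.min(2)>150).astype(np.uint8);n,l,st,ce=cv2.connectedComponentsWithStats(m)
k=1+st[1:,4].argmax();u,v=ce[k]+[295,215];print(st[k],u,v,"spot",wonz(c,u,v,.012))
E
python3 -m creep '[[87.6,0,0,-1,0,0,0],[87.6,0,0,-1,0,0,0],[87.6,0,0,-1,0,0,0],[87.6,0,0,-1,0,0,0],[87.6,0,0,-1,0,0,0],[87.6,0,0,-1,0,0,0],[87.6,0,0,-1,0,0,0],[87.6,0,0,-1,0,0,0]]'
python3 -m creep '[[87.6,0,0,-0.4,0,0,0],[30,0,0,0,0,0,0],[30,0,0,0,0,0,0],[30,0,0,0,0,0,0],[30,0,0,0,0,0,0],[30,0,0,0,0,0,0],[30,0,0,0,0,0,0],[30,0,0,0,0,0,0]]' 10
```

```text
bottle [ 0.5864 -0.2388  0.03  ]
[  11    5   43   40 1334] 327.3230884557721 239.64092953523237 spot [ 0.5447 -0.0124  0.012 ]
time_s: 2.35
tcp_pos: [0.5618, -0.0994, 0.025]
eef_rot: [180.0, -0.0, -89.9]
contact_force: [-0.3, 0.0, 0.6]
gripper_width: 0.0875
gripper_force: 0.0
time_s: 3.02
tcp_pos: [0.5615, -0.1, 0.0171]
eef_rot: [-179.9, 0.0, -90.0]
contact_force: [-0.1, -0.4, -0.5]
gripper_width: 0.0465
gripper_force: 0.0
```

```bash
python3 -m creep '[[30,0,0,0,0,0,0],[30,0,0,0,0,0,0],[30,0,0,0,0,0,0],[30,0,0,0,0,0,0],[30,0,0,0.4,0,0,0],[30,0,0,0.4,0,0,0],[30,0,0,0,0,0,0]]' 10
python3 -m creep '[[30,-0.1,0.5,0,0,0,0],[30,-0.1,0.5,0,0,0,0],[30,-0.1,0.5,0,0,0,0],[30,-0.1,0.5,0,0,0,0],[30,-0.1,0.5,0,0,0,0],[30,-0.1,0.5,0,0,0,0],[30,-0.05,0.5,0,0,0,0],[30,0,0,0,0,0,0]]' 10
python3 w.py w2
```

```text
time_s: 3.6
tcp_pos: [0.5628, -0.1, 0.039]
eef_rot: [-179.8, 0.0, -90.0]
contact_force: [1.4, -0.1, 0.5]
gripper_width: 0.0354
gripper_force: 10.0
time_s: 4.27
tcp_pos: [0.5449, -0.0101, 0.0367]
eef_rot: [-180.0, 0.0, -89.9]
contact_force: [0.9, -0.1, -0.6]
gripper_width: 0.0352
gripper_force: 10.0
[ 0.545  -0.0109  0.0366] [-179.9918    0.0012  -89.8722] [ 0.5441 -0.0864  0.1952] [ 163.5884    0.0764 -179.847 ] 309.70691628693146
[ 68. 203. 119. 245.] 0.98 93.65302144249513 220.19005847953215 [ 0.6973 -0.023   0.03  ] [136. 120.  10.]
[279. 220. 349. 270.] 0.94 314.7914379802415 247.95462861324552 [ 0.5441 -0.0086  0.03  ] [162.  84.  10.]
[ 55.  87. 104. 139.] 0.85 78.9832995951417 110.81528340080972 [ 0.6981 -0.0982  0.03  ] [201. 176.  10.]
[29. 10. 79. 55.] 0.76 56.01930261519303 33.515566625155664 [ 0.7234 -0.1575  0.03  ] [ 10. 118. 119.]
```

View pics/w2.png

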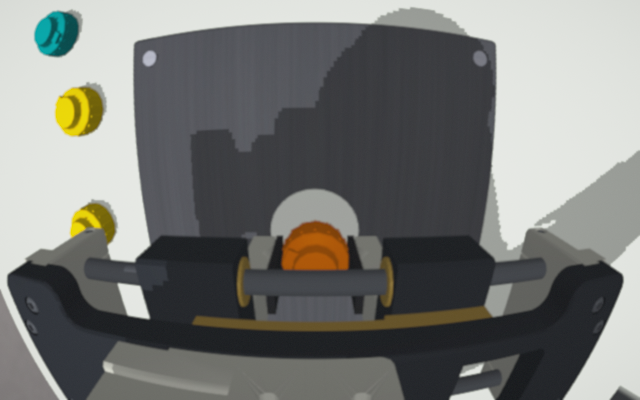

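```bash
python3 -m creep '[[30,0,-0.06,-0.3,0,0,0],[30,0,0,-0.3,0,0,0],[30,0,0,-0.2,0,0,0],[30,0,0,0,0,0,0],[60,0,0,0,0,0,0],[60,0,0,0,0,0,0],[60,0,0,0,0,0,0],[60,0,0,0,0,0,0]]' 
python3 -m creep '[[60,0,0,0,0,0,0],[60,0,0,0.3,0,0,0],[60,0,0,0.8,0,0,0],[60,0,0,1,0,0,0],[60,0,0,1,0,0,0],[60,0,0,1,0,0,0],[60,0,0,1,0,0,0],[60,0,0,1,0,0,0]]'
python3 -m creep '[[0,0.5,-0.5,1,0,0,0],[0,0.5,-0.5,1,0,0,0],[0,0,-0.5,0,0,0,0],[0,0,0,0,0,0,0]]'
python3 - <<'E'
from w import *
c=capture("wrist");a=capture("scene");b=capture("side")
for n,k,x0,y0,x1,y1 in(("a",a,210,130,390,270),("b",b,230,130,410,290)):
    save(n+"2",cv2.resize(k["frame"][y0:y1,x0:x1],None,fx=3.7,fy=3.7,interpolation=cv2.INTER_CUBIC))
for x in outline_of(c,"cap"):
    m=cv2.moments(x["region"].astype(np.uint8));u,v=m["m10"]/m["m00"],m["m01"]/m["m00"];print(u,v,wonz(c,u,v,.03),np.median(c["frame"][x["region"]],axis=0))
save("w3",c["frame"])
E
```

```text
time_s: 5.03
tcp_pos: [0.545, -0.0142, 0.0165]
eef_rot: [180.0, -0.0, -90.0]
contact_force: [-0.4, 0.5, 0.2]
gripper_width: 0.056
gripper_force: 0.0
time_s: 5.7
tcp_pos: [0.5447, -0.0141, 0.1712]
eef_rot: [-180.0, 0.0, -90.0]
contact_force: [-0.1, -0.5, 0.2]
gripper_width: 0.0599
gripper_force: 0.0
time_s: 6.03
tcp_pos: [0.5709, -0.0528, 0.2212]
eef_rot: [-179.8, 0.0, -90.1]
contact_force: [-0.5, 0.5, -0.9]
gripper_width: 0.0388
gripper_force: 0.0
337.06720430107526 208.34408602150538 [ 0.5445 -0.0162  0.03  ] [227. 120.  10.]
176.86453576864537 88.7275494672755 [ 0.7345 -0.164   0.03  ] [ 10. 155. 158.]
198.1368715083799 139.24022346368716 [ 0.7089 -0.1014  0.03  ] [223. 199.  10.]
201.67814371257484 208.10928143712576 [ 0.7117 -0.0159  0.03  ] [222. 198.  10.]
```

View pics/b2.png

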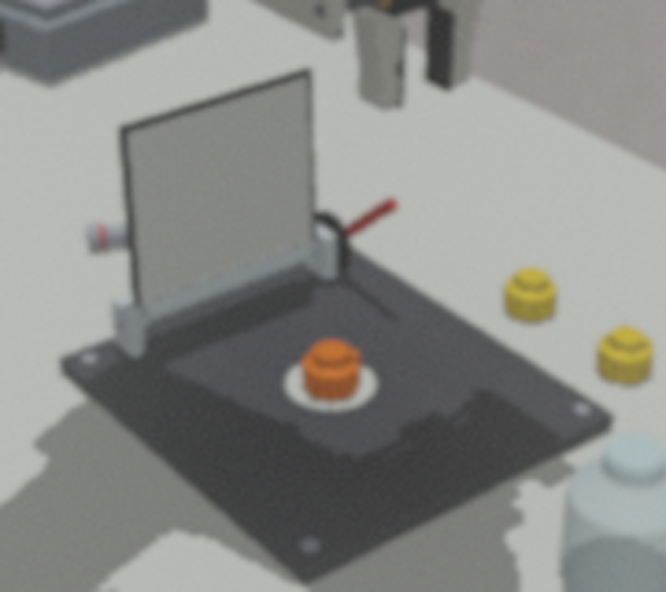

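View pics/w3.png

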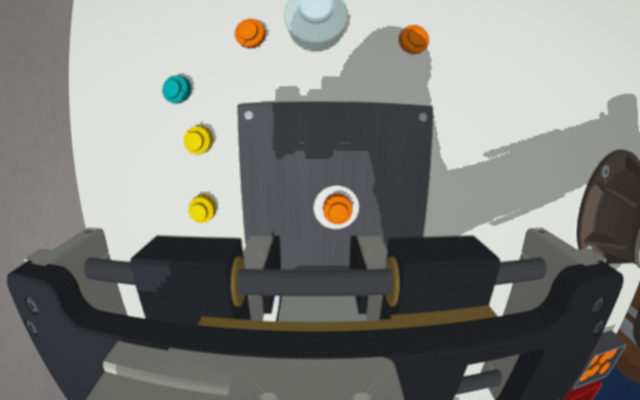

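```bash
cat > p.py <<'E'
from w import *
def plx(c,u,v,X):
    o,d=ray(c,u,v);return o+d*(X-o[0])/d[0]
def ang(c,u,v,X,hy):
    p=plx(c,u,v,X);return p,np.arctan2(p[2]-.034,hy-p[1]),np.hypot(p[2]-.034,hy-p[1])
E
python3 - <<'E'
from p import *
from scipy.optimize import minimize_scalar
b=capture("side");hy=-.0130+.110
red=b["frame"].astype(int);m=(red[...,0]-red[...,1:].max(2)>45);m[:,:318]=0;m[:,345:]=0;m[:180]=0;m[200:]=0
v,u=np.nonzero(m);print(len(u),u.min(),u.max())
P=np.array([plx(b,x,y,.637) for x,y in zip(u,v)])[:,1:]
d=np.linalg.svd(P-P.mean(0))[2][0];print("bar dir",np.arctan2(abs(d[1]),abs(d[0])),d,"mean",P.mean(0),np.arctan2(P.mean(0)[1]-.034,hy-P.mean(0)[0]))
print("tip",ang(b,335.9,185.4,.637,hy))
print("panel",ang(b,263.2,164.6,.476,hy),ang(b,313.8,149.5,.616,hy))
for t in(.6,.7,.8,.9,1.):print(t,proj(b,[[.637,hy-q*np.cos(t),.034+q*np.sin(t)] for q in(.03,.08)]).tolist())
E
```

```text
21 325 336
bar dir 0.7401269247971926 [ 0.7384 -0.6744] mean [0.0566 0.0726] 0.7631266261242673
tip (array([0.637 , 0.0386, 0.0862]), np.float64(0.7289262216477808), np.float64(0.07830087897962566))
panel (array([0.476 , 0.1022, 0.1643]), np.float64(1.610824093034853), np.float64(0.13036343911408155)) (array([0.616 , 0.0992, 0.1641]), np.float64(1.587823962050231), np.float64(0.13010381424470369))
0.6 [[326.7929925154125, 192.5887815256943], [337.8512224795817, 189.16945106314867]]
0.7 [[326.35439838746714, 191.46938633512326], [336.637130488726, 186.0708605940403]]
0.8 [[325.8565281234447, 190.3814098333772], [335.2532452786545, 183.06369703415555]]
0.9 [[325.30471883198294, 189.33640903154944], [333.71618965875376, 180.18324348677288]]
1.0 [[324.704905663825, 188.34543402455705], [332.0445756065082, 177.46288508795215]]
```

```bash
python3 -m creep '[[0,-0.125,0.97,0,0,0,0],[0,-0.125,0.97,0,0,0,0],[0,-0.125,0.97,0,0,0,0],[0,-0.125,0.97,0,0,0,0],[0,-0.125,0.97,0,0,0,0],[0,-0.125,0.97,0,0,0,0],[0,-0.125,0.97,0,0,0,0],[0,-0.125,0.97,0,0,0,0]]'
python3 -m creep '[[0,0,0,0,0,0,0],[0,0,0,-0.8,0,0,0],[0,0,0,-0.8,0,0,0],[0,0,0,-0.8,0,0,0],[0,0,0,-0.8,0,0,0],[0,0,0,-0.2,0,0,0],[0,0,0,0,0,0,0]]'
```

```text
time_s: 6.95
tcp_pos: [0.5441, 0.144, 0.2186]
eef_rot: [180.0, -0.0, -90.0]
contact_force: [0.0, 0.8, 0.1]
gripper_width: 0.0002
gripper_force: 0.0
time_s: 7.53
tcp_pos: [0.5437, 0.142, 0.1323]
eef_rot: [179.8, -0.1, -90.0]
contact_force: [-0.5, -0.5, -0.3]
gripper_width: 0.0005
gripper_force: 0.0
```

```bash
python3 -m creep '[[0,0.05,-0.5,0,0,0,0],[0,0,-0.5,0,0,0,0],[0,0,-0.4,0,0,0,0],[0,0,-0.4,0,0,0,0],[0,0,-0.4,-0.05,0,0,0],[0,0,-0.3,-0.05,0,0,0],[0,0,-0.3,-0.08,0,0,0],[0,0,0,0,0,0,0]]'
python3 -m creep '[[0,0,-0.3,-0.13,0,0,0],[0,0,-0.3,-0.16,0,0,0],[0,0,-0.25,-0.16,0,0,0],[0,0,0,0,0,0,0],[0,0,0,0,0,0,0]]'
python3 - <<'E'
from p import *
b=capture("side");save("b3",cv2.resize(b["frame"][130:290,230:410],None,fx=3.7,fy=3.7,interpolation=cv2.INTER_CUBIC))
E
```

```text
time_s: 8.2
tcp_pos: [0.5462, 0.071, 0.1294]
eef_rot: [180.0, -0.0, -90.1]
contact_force: [1.1, 1.2, -0.0]
gripper_width: 0.0004
gripper_force: 0.2
time_s: 8.62
tcp_pos: [0.5457, 0.0504, 0.1177]
eef_rot: [179.9, -0.0, -90.0]
contact_force: [0.4, -0.0, 0.2]
gripper_width: 0.0003
gripper_force: 0.0
```

View pics/b3.png

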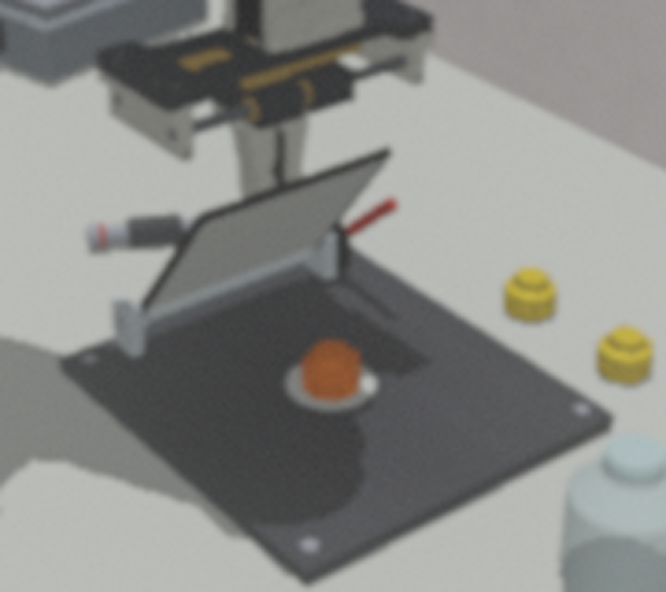

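Run:
```python
from p import *
b=capture("side")
print(ang(b,284.9,188.1,.476,.097),ang(b,334.6,171.4,.616,.097))
```

```text
(array([0.476 , 0.0183, 0.1417]), np.float64(0.939781147292699), np.float64(0.13342130467159624)) (array([0.616 , 0.0207, 0.1377]), np.float64(0.9361339662197342), np.float64(0.12872802355688476))
```

```bash
python3 -m creep '[[0,0,-0.16,-0.14,0,0,0],[0,0,-0.16,-0.15,0,0,0],[0,0,-0.15,-0.15,0,0,0],[0,0,-0.15,-0.15,0,0,0],[0,0,0,0,0,0,0],[0,0,0,0,0,0,0]]'
python3 -m creep '[[0,0,0.2,0.3,0,0,0],[0,0,0.5,0.7,0,0,0],[0,0,0.5,1,0,0,0],[0,0,0.5,1,0,0,0],[0,0,0.5,1,0,0,0],[0,0,0.5,1,0,0,0],[0,0,0,0,0,0,0]]'
python3 - <<'E'
from p import *
b=capture("side");save("b4",cv2.resize(b["frame"][140:250,230:380],None,fx=5,fy=5,interpolation=cv2.INTER_CUBIC))
E
```

```text
time_s: 9.22
tcp_pos: [0.5459, 0.0353, 0.103]
eef_rot: [179.9, -0.0, -90.0]
contact_force: [0.2, 0.1, -0.1]
gripper_width: 0.0006
gripper_force: 0.0
time_s: 9.8
tcp_pos: [0.5486, 0.1059, 0.2344]
eef_rot: [-179.6, 0.2, -89.9]
contact_force: [1.3, 0.1, 0.8]
gripper_width: 0.0006
gripper_force: 0.0
```

View pics/b4.png

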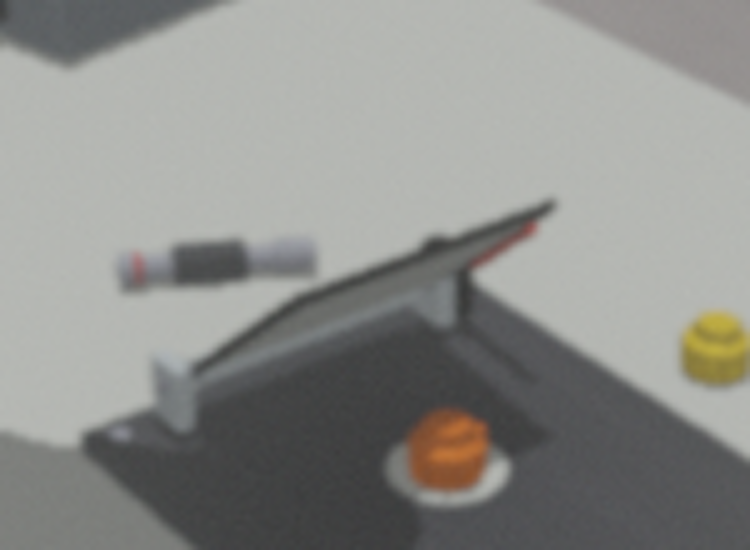

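```bash
python3 -m creep '[[0,0,-1,0.5,0,0,0],[0,0,-1,0.5,0,0,0],[0,0,-1,0.5,0,0,0],[0,0,-1,0,0,0,0],[0,0,-1,0,0,0,0],[0,0,-1,0,0,0,0],[0,0,-1,0,0,0,0],[0,0,-1,0,0,0,0]]' | head -2
python3 - <<'E'
from p import *
b=capture("side");hy=.097
print(ang(b,290.4,199.8,.476,hy),ang(b,340.6,181,.616,hy))
w=capture("wrist")
save("w4",cv2.resize(w["frame"][180:330,180:400],None,fx=3.6,fy=3.6,interpolation=cv2.INTER_CUBIC) if 0 else w["frame"])
E
```

```text
time_s: 10.52
tcp_pos: [0.5454, -0.0979, 0.2654]
(array([ 0.476 , -0.0013,  0.122 ]), np.float64(0.7302094959976041), np.float64(0.1319999334689777)) (array([ 0.616 , -0.0014,  0.1221]), np.float64(0.7302776594675428), np.float64(0.13208600988083113))
```

View pics/w4.png

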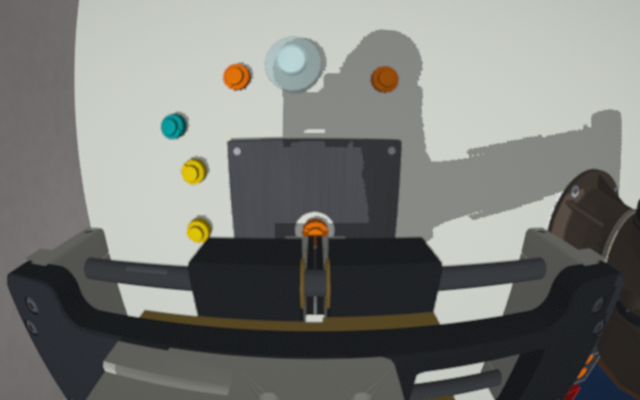

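Run:
```python
from p import *
a=capture("scene");hy=.0985
f=a["frame"].astype(int);m=(f[...,0]-f[...,1:].max(2)>40)&(abs(f[...,1]-f[...,2])<25)
n,l,st,ce=cv2.connectedComponentsWithStats(m.astype(np.uint8));print(st[1:],ce[1:])
print(proj(a,[[.637,hy-q*np.cos(t),.034+q*np.sin(t)] for t in(.65,.74,.83) for q in(.03,.08)]))
save("a5",cv2.resize(a["frame"][140:240,270:400],None,fx=5,fy=5,interpolation=cv2.INTER_CUBIC))
```

```text
[[281 192   1   1   1]
 [324 201  29   8 132]] [[281.     192.    ]
 [339.0758 203.8939]]
[[338.9795 205.6207]
 [322.7953 205.2531]
 [339.7352 204.9205]
 [324.8217 203.3088]
 [340.5629 204.2257]
 [327.0664 201.3703]]
```

View pics/a5.png

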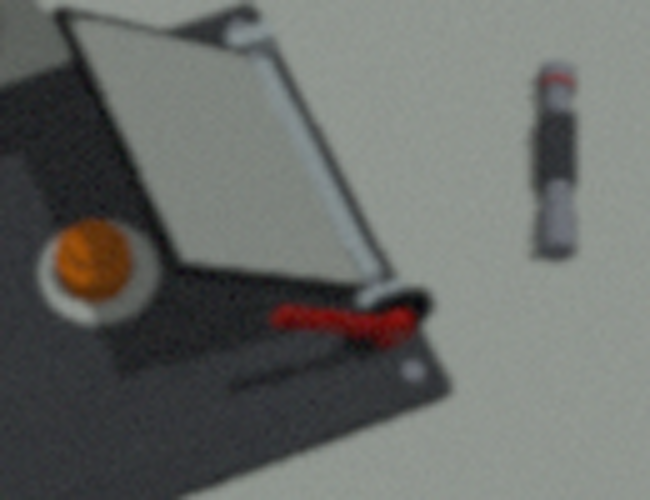

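```bash
python3 -c "
from h import *
print(close_job())"
```

```text
the job is handed in; nothing more can be done
None
```

I handed the job in: the orange cap stands upright on the white spot, and the panel is at about 0.73 rad against about 0.74 for the pointer, both measured from camera images. The arm is clear of everything, and I saw no shift in the pointer, other caps, bottle or gauge.

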